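# Clamp a turning blank in the drilling cradle

### The arm

A 7-joint arm with a two-finger parallel gripper is mounted at the origin on the work surface. World frame = base frame: x ahead of the robot, y to its left, z up, the work surface at z = 0. Lengths are in mm, angles in rad, forces in N, time in s.
With the tool pointing down it reaches from about 425 to 875 mm from the base axis. Payload 9.9 kg.
Tool frame: the origin (TCP) lies where the fingers leave the gripper's body, on its centre line; the fingertips stand ahead of it and the grasp point (between the pads) lies 54 mm ahead of it (r.tip_reach is the z of the fingertips in the tool frame, in mm); z points along the fingers, y is the direction in which the jaws open and shut (so a half turn about z gives the same grasp; the last joint's range is limited). The gripper opens to 85 mm and grips with 20 to 120 N. Pads are 22 mm wide; open, the fingers measure 114 mm over their backs; the gripper's body (76 mm by 85 mm) begins 54 mm behind the grasp point. The pads swing forward as they close: fully open they stand 13 mm farther back than shut.
Start: joints at [1.028, 0.576, 0.025, 1.437, -0.015, 1.129, -0.057], TCP at [298.944, -605.197, 303.889] pointing down, gripper open.
Joint ranges: [-2.76, 2.76], [-0.34, 2.15], [-1.52, 1.57], [0.19, 2.46], [-1.09, 4.23], [0.17, 1.99], [-2.82, 2.82]. Speed limits (rad/s): [2.22, 2.22, 3.01, 3.01, 3.14, 3.14, 3.14].

### API

Orientations are given as a unit quaternion [x, y, z, w].
In Python, from cell import r gives the robot as it stands. The module is installed in compiled form; this text tells all that it offers.
- The arm moves only by the tool apply_moves, never from a script. Its argument "commands" is a list of rows, each an object of numbers: "x", "y", "z": the shift along the tool's x, y, z in mm; "ax", "ay", "az": the turn, a rotation vector about the tool's x, y, z in degrees; "gripper": the closure, from 0 (fully open) to 1 (shut). In form: [{"x": .., "y": .., "z": .., "ax": .., "ay": .., "az": .., "gripper": ..}, ...]. A call has 1 to 8 rows; each row shifts and turns the commanded pose from where the row before left it, along the tool's axes as they then stand; what a row does not reach is not made up. A row lasts 1/10 s, in which the tool goes at most 50 mm and 8.59 degrees, less where a joint would pass 70% of its speed; a pose out of reach is approached as far as the arm can. A call is refused whole if a number of a shift passes 50 or a number of a turn 8.59, either way. A call with a gripper value outside its range is refused whole. The fingers move at their own pace and stop on an object; the grip force is fixed at half the most. Time passes only in rows, so rows that do not move let the fingers close. It gives the time, the measured TCP pose, the force and the opening at its end, in the units of the state.
- r.sense(): the state, without advancing time (a new reading comes with each control period).
- r.grab_frame(name): name is "side" or "top"; returns the picture (480x640x3 uint8, red, green, blue); there is no depth.
- r.camera_info(name): a dict with "intrinsics" (3x3 intrinsics, pixels), "world_from_camera" (4x4, takes a point from camera to world coordinates). Camera axes: x right, y down, z forward; pixel columns grow to the right and rows downward; lengths in mm; the calibration is good to about 2 mm. A picture is of the moment at which its call begins. camera_info takes no time and is no camera call.
- r.finish_job(): hands the job in, once; it reports no verdict.
The state is a dict: "clock": time; "joints": joint angles; "joint_velocities": joint speeds; "joint_torque": joint torques, N m; "ee_pos": TCP position; "tool_rot": TCP orientation; "force": force on the tool from outside, world axes, zero at the start; "wrist_torque": the same for the moment, N m; "opening": finger opening in mm.
Only numpy, scipy, OpenCV 4.12 (cv2) and the standard library are available. Lean on these libraries where they do the work, as an engineer would, in place of code of your own. Each camera call takes 0.05 s, during which the arm holds its last target. There are 200 camera calls.

### The job

Gently slide the square wooden blank along its cradle until its end sits fully home against the red stop, then wind the clamp's crank clockwise (seen from above) until the brass foot comes down on the blank and nips it snug, by feel: firmly held, but not wound so tight that the wood is dented. Then let go of the crank, and leave the other things on the bench where they are.

Things in the scene. Friction and masses are not known exactly. Their poses are not given: they have to be found in the camera images.
- screw_axis (a point): Point on the upright screw axis of the green bolted-down clamp, at the top of its nut boss, 154 mm above the bench. Clamp axes (this frame): z up, y along the cradle towards the red stop, x across it. The frame's post is at x -107 to -69, y -28 to 28 mm, its overhead arm at x -107 to 28, y -23 to 23 mm, 115 to 145 mm above the bench.
- stop_face (a point): Centre of the red end stop's face that the blank's nose must touch: 50 mm from the screw axis along the clamp's +y, 50 mm above the bench; the face looks to -y (axes as screw_axis). The stop is 50 mm wide, its top 62 mm above the bench.
- stop: The red stop plate (origin on the screw axis at bench level, axes as the clamp). Pushing the blank against it with over 40 N is too rough.
- bed: Dark steel cradle bed under the screw, fixed in the clamp; origin on the screw axis at bench level, axes as the clamp. Level top 30 mm above the bench, 66 mm wide (x), from y = -170 to +50 mm; low side rails (tops 38 mm above the bench, y = -115 to +50 mm) guide the blank with about 1.5 mm play each side.
- blank: Light wooden blank, square bar 40 x 200 x 40 mm (x, y, z), about 0.22 kg; origin at the centre of its underside, axes parallel to the clamp's. It lies loose on the bed, 35 to 80 mm short of the stop; sliding it takes about 1 to 3 N.
- blank_mid (a point): Centre of the blank (50 mm above the bench while it lies on the bed).
- blank_nose (a point): Centre of the blank's +y end face, the one that must touch the stop; +y points out of the wood.
- blank_tail (a point): Centre of the blank's -y end face, sticking out of the clamp, free to be pushed towards the stop; once home it lies 150 mm from the screw axis, the last 20 mm of the bed then being bare.
- grip_mid (a point): Middle of the crank's red upright grip, 22 mm diameter, 50 mm tall, 45 mm from the screw axis. It spins freely on its pin, so it can be pinched from above and carried round with the hand's direction unchanged (this frame turns with it). Crank arm and hub top out 25 to 27 mm below this point. The fast thread sinks crank, grip and foot by 3.82 mm per rad (24 mm a turn).
- crank (a joint): Turn of the crank (rad), growing clockwise seen from above; starts at 0 to 2. At 0 the grip is on the clamp's -y side, its middle 226.5 mm above the bench, and the brass foot's underside is 92 to 102 mm above the bench: the foot is set differently on its stem each time. It meets the blank's top (70 mm above the bench) between about 5.7 and 8.4 rad: find it by feel.
- crank_hub (a point): Point on the crank's hub on the screw axis, level with the grip's foot. Feel, as push along the grip's circle: steady drag about 9 N (a resting hand reads less: compare like with like). From contact, each 0.1 rad adds about 0.8 N to it and 11 N under the foot. Snug is 3 to 5 N above free drag; under 2 N is loose (25 N under the foot), over 7 N (100 N) dents the wood. The screw stays as left.
- jar_red: Bystander: jar of red paint, 64 mm across, 85 mm tall; origin at its underside. Leave it alone.
- jar_green: Bystander: jar of green paint, 64 mm across, 85 mm tall; origin at its underside. Leave it alone.
- doll: Bystander: small turned wooden doll, 50 mm across, 110 mm tall; origin at its underside. Leave it alone.
- chisel: Bystander: turning chisel lying down, about 300 mm long, wooden handle to its -x; origin at its underside. Leave it alone.
- mallet: Bystander: hammer lying down; origin at its underside. Leave it alone.
- pot: Bystander: grey open pot, 110 mm across, 100 mm tall; origin at its underside. Leave it alone.
- spare: Bystander: darker, shorter spare wooden bar, 40 x 170 x 40 mm, lying on the bench (not the blank); origin at its underside. Leave it alone.

How it is judged (in metres and radians):
On the way, in this order (a step that is already met when the one before it is completed fails the run):
1. the blank's nose is against the red stop (within 3 mm) (y of blank_nose in the frame of stop_face above -0.003 m), for 0.2 s.
2. the foot presses the blank on its bed with more than 25 N (contact force between bed and blank above 25 N and y of blank_nose in the frame of stop_face above -0.003 m), for 0.3 s.
At the end, for the whole second after the job is handed in: The blank lies flat on its bed with its nose within 3 mm of the red stop, pressed on the bed with 25 to 100 N by the clamp, the crank is let go and at rest (all of step 2 and contact force between bed and blank below 100 N and angle between blank's own z axis and vertical below 0.04 rad and linear speed of blank below 0.01 m/s and velocity of joint crank between -0.1 and 0.1 rad/s); the robot touches nothing.
It fails at once if the blank is crushed: pressed on its bed with more than 100 N (contact force between bed and blank above 100 N).
It fails at once if the blank is rammed against the stop with more than 40 N (contact force between stop and blank above 40 N).
It fails at once if another thing on the bench is moved by more than 30 mm (distance of any of jar_red, jar_green, doll, chisel, mallet, pot, spare from where it was at the start of the episode above 0.03 m).
It also fails if it takes over 72 s, if anything falls off the work surface, if the arm or the gripper's body presses on something with over 40 N, if the wrist force passes 120 N, or if a joint passes its speed limit or range.

## Working session

There is one attempt and no reset: what is moved stays moved. The work goes in short steps, Python scripts to look and compute and a tool call to move; the robot and the scene stay as the last step left them, time stands still between calls to the robot, and variables do not carry over. Pictures are saved under pics/ and viewed, and the job is handed in when it is done.

Besides the shell and the picture viewer there is one more tool, called after "Call:" by a JSON object that holds its "api" and its "payload", one argument or row to a line. apply_moves: Moves the arm, as the interface text tells. Its arguments: {"type":"object","properties":{"commands":{"type":"array","items":{"type":"object","properties":{"x":{"type":"number"},"y":{"type":"number"},"z":{"type":"number"},"ax":{"type":"number"},"ay":{"type":"number"},"az":{"type":"number"},"gripper":{"type":"number"}}}}},"required":["commands"]}

```bash
mkdir -p pics
python3 - <<'E'
from cell import r
import cv2
s=r.sense()
for k in("clock","ee_pos","tool_rot","force","opening"):print(k,s[k])
print(r.tip_reach)
for n in("side","top"):
    cv2.imwrite(f"pics/{n}0.png",r.grab_frame(n)[:,:,::-1]);c=r.camera_info(n);print(c["intrinsics"],c["world_from_camera"])
E
```

```text
clock 0.0
ee_pos [ 298.80312321 -604.87165174  303.05914858]
tool_rot [ 9.73795796e-01  2.27422642e-01 -2.32987287e-04 -7.96602606e-04]
force [-0.70140461  0.98704925  0.47779456]
opening 85.07493877004627
72.6
[[505.80856902   0.         325.30717698]
 [  0.         505.80856902 246.21280654]
 [  0.           0.           1.        ]] [[-9.95480779e-01 -6.18338030e-02  7.20735693e-02  4.62263932e+02]
 [-9.44624008e-02  5.66926616e-01 -8.18334325e-01  1.04917560e+03]
 [ 9.74029870e-03 -8.21444333e-01 -5.70205519e-01  8.90114501e+02]
 [ 0.00000000e+00  0.00000000e+00  0.00000000e+00  1.00000000e+00]]
[[520.09515188   0.         312.72866045]
 [  0.         520.09515188 246.8748034 ]
 [  0.           0.           1.        ]] [[-4.12936204e-03 -9.96905528e-01  7.85004194e-02  4.33390608e+02]
 [-9.99924533e-01  3.20804054e-03 -1.18590075e-02  1.05201703e+01]
 [ 1.15704776e-02 -7.85434654e-02 -9.96843542e-01  1.71887521e+03]
 [ 0.00000000e+00  0.00000000e+00  0.00000000e+00  1.00000000e+00]]
```

View pics/side0.png

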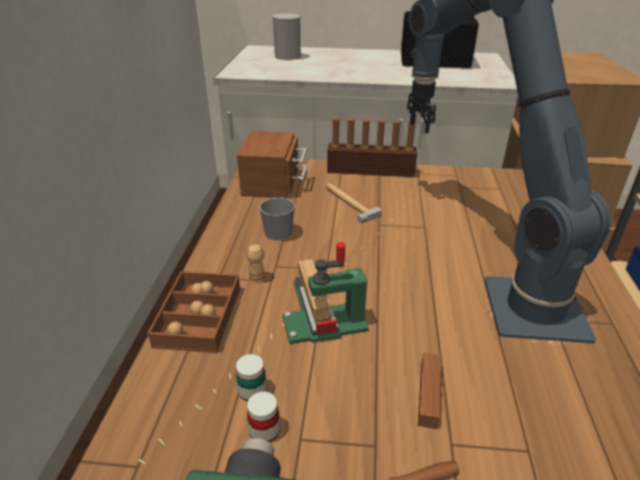

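View pics/top0.png

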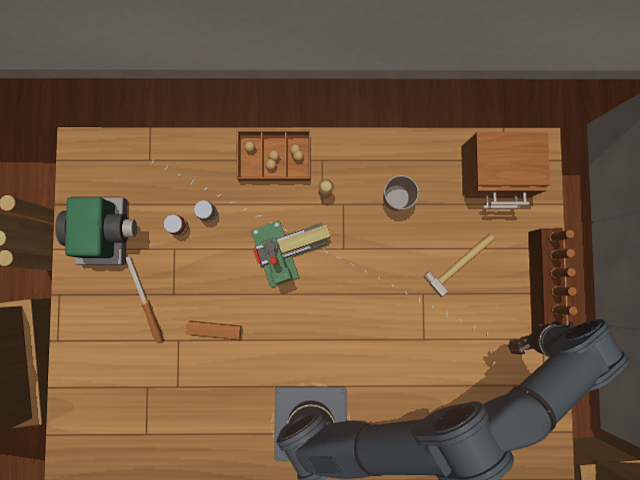

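The top view shows the clamp near (275,250), with the red stop to its left and the blank's tail to the right near (330,233). I'll zoom in on both views.

Run:
```python
import cv2
a=cv2.imread("pics/side0.png")[220:350,260:390];b=cv2.imread("pics/top0.png")[205:300,235:345]
cv2.imwrite("pics/zs.png",cv2.resize(a,None,fx=4.6,fy=4.6,interpolation=2));cv2.imwrite("pics/zt.png",cv2.resize(b,None,fx=6,fy=6,interpolation=2))
```

```text
(no output)
```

View pics/zs.png

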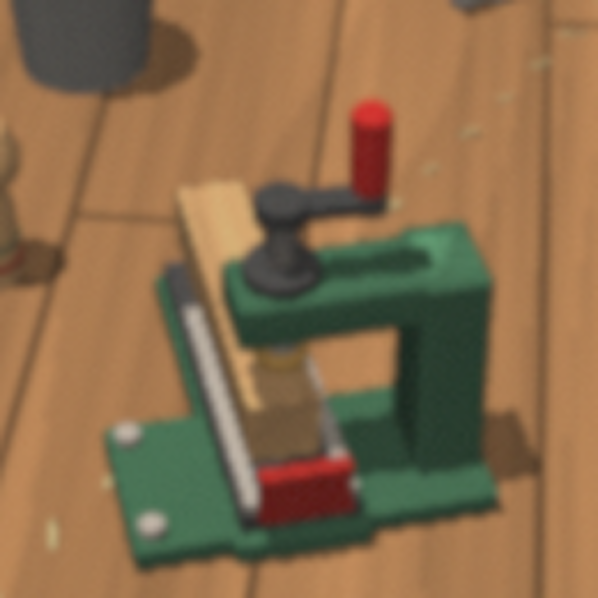

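View pics/zt.png

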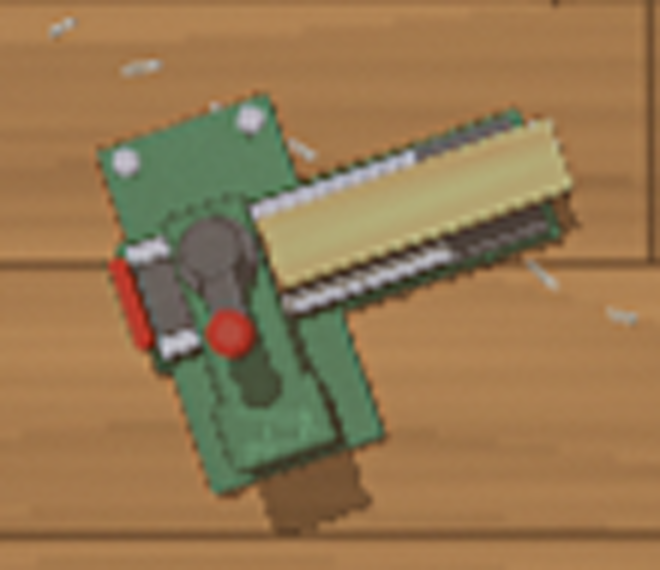

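The side zoom shows the grip cap at about (372,112), the hub top at (281,195) and the stop's top edge. The top zoom shows the grip at (230,331), the hub at (213,245) and the tail corners at (551,121) and (571,183). I'll refine these with masks and rays.

```bash
cat > h.py <<'E'
import numpy as np,cv2
from cell import r
def ray(n,p):
    c=r.camera_info(n);T=np.array(c["world_from_camera"]);d=T[:3,:3]@np.linalg.solve(np.array(c["intrinsics"]),[p[0],p[1],1]);return T[:3,3],d/np.linalg.norm(d)
def onz(n,p,z):
    o,d=ray(n,p);return o+d*(z-o[2])/d[2]
def tri(ps,pt):
    (o,d),(q,e)=ray("side",ps),ray("top",pt)
    t=np.linalg.lstsq(np.c_[d,-e],q-o,rcond=None)[0];a=o+d*t[0];b=q+e*t[1];return (a+b)/2,np.linalg.norm(a-b)
def mask(img,lo,hi,box):
    h=cv2.cvtColor(img,cv2.COLOR_BGR2HSV);m=cv2.inRange(h,lo,hi);k=np.zeros_like(m);x0,y0,x1,y1=box;k[y0:y1,x0:x1]=255;return m&k
def Z(u,s,x0,y0): return ((u[0]+.5)/s-.5+x0,(u[1]+.5)/s-.5+y0)
zs=lambda *u:Z(u,4.6,260,220)
zt=lambda *u:Z(u,6,235,205)
E
python3 - <<'E'
from h import *
S=cv2.imread("pics/side0.png");T=cv2.imread("pics/top0.png")
for z in [(410,200),(330,250),(540,150),(160,280)]:
    p=zt(*z);print(cv2.cvtColor(T,cv2.COLOR_BGR2HSV)[round(p[1]),round(p[0])])
print("grip top",tri(zs(372,112),zt(230,331)))
print("hub top",tri(zs(281,195),zt(213,245)))
print("boss?",onz("top",zt(213,245),200))
B=[zt(551,121),zt(571,183),zt(283,285),zt(262,232)]
for b in B:print("blank70",onz("top",b,70))
print("tail far-top corner tri",tri(zs(180,190),zt(551,121)),"tail other",tri(zs(240,181),zt(571,183)))
for q in[(118,260),(146,343)]:print("stop top",onz("top",zt(*q),62))
print("stop tri",tri(zs(262,470),zt(122,260)),tri(zs(350,460),zt(150,345)))
for q in[(125,160),(251,117)]:print("bolts",onz("top",zt(*q),15))
m=mask(T,(0,150,80),(8,255,255),(235,205,345,300));n,l,st,c=cv2.connectedComponentsWithStats(m);print(st,c)
m=mask(T,(20,60,120),(32,255,255),(275,215,340,260));n,l,st,c=cv2.connectedComponentsWithStats(m);i=1+np.argmax(st[1:,4]);pp=cv2.boxPoints(cv2.minAreaRect(np.argwhere(l==i)[:,::-1].astype(np.float32)))
print("mask",st[i]);[print(p,onz("top",p,70)) for p in pp]
E
```

```text
[ 26  84 179]
[ 23  94 179]
[ 24  94 179]
[ 12  32 105]
grip top (array([512.14127611, 106.18149669, 241.91055173]), np.float64(2.4662970357045615))
hub top (array([556.2774551 , 117.49344274, 195.99574522]), np.float64(3.459416808028324))
boss? [557.6841344  117.28451399 200.        ]
blank70 [633.9389339  -53.08379524  70.        ]
blank70 [600.76210601 -63.50654862  70.        ]
blank70 [546.96276031  89.35690238  70.        ]
blank70 [575.15198322 100.49412996  70.        ]
tail far-top corner tri (array([633.01988683, -53.24632651,  67.64487647]), np.float64(2.3983266469926843)) tail other (array([598.96114771, -63.60856019,  69.50165627]), np.float64(3.6883477308747405))
stop top [561.13340969 177.44770965  62.        ]
stop top [516.89842298 162.39646164  62.        ]
stop tri (array([559.4507137 , 175.19124668,  62.65420222]), np.float64(3.2429229594917444)) (array([514.77454173, 160.41868226,  60.18180402]), np.float64(2.2859707898592925))
bolts [619.74093732 178.60727111  15.        ]
bolts [643.28788687 109.6002454   15.        ]
[[     0      0    640    480 307097]
 [   253    248      8     15     53]
 [   269    257      9      8     50]] [[319.5183867  239.49390909]
 [256.71698113 255.16981132]
 [273.12       260.3       ]]
mask [278 225  52  28 612]
[277.40002 240.20004] [584.89811316 103.20651733  70.        ]
[325.7     224.10004] [636.03344741 -50.80810562  70.        ]
[329.8     236.40002] [596.54534236 -63.63765679  70.        ]
[281.5     252.50003] [545.6391395  90.1495424  70.       ]
```

Results in the clamp frame: yaw is about 18.5°, the screw axis is at about (556.5, 118), the tail is at y ≈ -186 (36 mm short of home) and the crank is at about 1.65 rad. I'll align the tool so that tool x is clamp x and tool y is clamp -y, then fly to behind the tail with the gripper shut.

Call:
{"api": "apply_moves", "payload": {
  "commands": [
    {"az":7.8,"gripper":1},
    {"x":29,"y":-23,"gripper":1},
    {"x":29,"y":-23,"gripper":1},
    {"x":29,"y":-23,"gripper":1},
    {"x":29,"y":-23,"gripper":1},
    {"x":29,"y":-23,"gripper":1},
    {"x":29,"y":-23,"gripper":1},
    {"x":29,"y":-23,"gripper":1}
  ]
}}

```text
invalid input at $.commands[0]: expected keys x, y, z, ax, ay, az, gripper
```

Call:
{"api": "apply_moves", "payload": {
  "commands": [
    {"x":29,"y":-23,"gripper":1},
    {"x":29,"y":-23,"gripper":1},
    {"x":29,"y":-23,"gripper":1},
    {"x":29,"y":-23,"gripper":1},
    {"x":29,"y":-23,"gripper":1},
    {"x":29,"y":-23,"gripper":1},
    {"x":29,"y":-23,"gripper":1},
    {"gripper":1}
  ]
}}

```text
invalid input at $.commands[0]: expected keys x, y, z, ax, ay, az, gripper
```

```bash
cat >> h.py <<'E'
AX=np.array([556.5,118.]);YAW=np.radians(18.5)
cx=np.array([np.cos(YAW),np.sin(YAW)]);cy=np.array([-np.sin(YAW),np.cos(YAW)])
def clamp(p): d=np.array(p[:2])-AX; return np.round([d@cx,d@cy,p[2]],1)
def st():
    from scipy.spatial.transform import Rotation as R
    s=r.sense();M=R.from_quat(s["tool_rot"]).as_matrix();f=np.array(s["force"])
    print("t",round(s["clock"],2),"clamp",clamp(s["ee_pos"]),"toolx yaw",np.degrees(np.arctan2(M[1,0],M[0,0])).round(2),"z",M[:,2].round(3),"F clamp",np.round([f[:2]@cx,f[:2]@cy,f[2]],2),"open",round(s["opening"],1))
E
python3 -c "from h import *;st()"
```

```text
t 0.1 clamp [-473.7 -603.8  303.1] toolx yaw 26.29 z [-0.001  0.001 -1.   ] F clamp [-0.14 -0.31  0.22] open 85.6
```

Call:
{"api": "apply_moves", "payload": {
  "commands": [
    {"x":0,"y":0,"z":0,"ax":0,"ay":0,"az":7.8,"gripper":1},
    {"x":32,"y":-25,"z":0,"ax":0,"ay":0,"az":0,"gripper":1},
    {"x":32,"y":-25,"z":0,"ax":0,"ay":0,"az":0,"gripper":1},
    {"x":32,"y":-25,"z":0,"ax":0,"ay":0,"az":0,"gripper":1},
    {"x":32,"y":-25,"z":0,"ax":0,"ay":0,"az":0,"gripper":1},
    {"x":32,"y":-25,"z":0,"ax":0,"ay":0,"az":0,"gripper":1},
    {"x":32,"y":-25,"z":0,"ax":0,"ay":0,"az":0,"gripper":1},
    {"x":32,"y":-25,"z":0,"ax":0,"ay":0,"az":0,"gripper":1}
  ]
}}

```text
clock: 0.9
ee_pos: [456.5, -366.6, 303.7]
tool_rot: [0.987, 0.161, -0.0, -0.0]
force: [0.7, -1.2, -0.5]
opening: -0.1
```

Call:
{"api": "apply_moves", "payload": {
  "commands": [
    {"x":32,"y":-25,"z":0,"ax":0,"ay":0,"az":0,"gripper":1},
    {"x":32,"y":-25,"z":0,"ax":0,"ay":0,"az":0,"gripper":1},
    {"x":32,"y":-25,"z":0,"ax":0,"ay":0,"az":0,"gripper":1},
    {"x":32,"y":-25,"z":0,"ax":0,"ay":0,"az":0,"gripper":1},
    {"x":32,"y":-25,"z":0,"ax":0,"ay":0,"az":0,"gripper":1},
    {"x":32,"y":-25,"z":0,"ax":0,"ay":0,"az":0,"gripper":1},
    {"x":32,"y":-25,"z":0,"ax":0,"ay":0,"az":0,"gripper":1},
    {"x":0,"y":0,"z":0,"ax":0,"ay":0,"az":0,"gripper":1}
  ]
}}

```text
clock: 1.7
ee_pos: [615.6, -124.0, 303.1]
tool_rot: [0.986, 0.165, 0.001, -0.002]
force: [0.0, 0.8, -0.4]
opening: -0.2
```

```bash
python3 -c "from h import *;st()"
```

```text
t 1.7 clamp [ -20.8 -248.2  303.1] toolx yaw 18.99 z [ 0.001  0.004 -1.   ] F clamp [ 0.24  0.72 -0.35] open -0.2
```

Call:
{"api": "apply_moves", "payload": {
  "commands": [
    {"x":10,"y":0,"z":46,"ax":0,"ay":0,"az":0.5,"gripper":1},
    {"x":10,"y":0,"z":46,"ax":0,"ay":0,"az":0,"gripper":1},
    {"x":0,"y":0,"z":46,"ax":0,"ay":0,"az":0,"gripper":1},
    {"x":0,"y":0,"z":46,"ax":0,"ay":0,"az":0,"gripper":1},
    {"x":0,"y":0,"z":0,"ax":0,"ay":0,"az":0,"gripper":1},
    {"x":0,"y":0,"z":0,"ax":0,"ay":0,"az":0,"gripper":1}
  ]
}}

```text
clock: 2.3
ee_pos: [631.6, -125.3, 120.1]
tool_rot: [0.988, 0.156, -0.001, -0.0]
force: [0.3, 0.1, 0.0]
opening: -0.2
```

Run:
```python
from h import *
st()
for n,(a,b,c,d),k in(("side",(260,190,390,350),3.7),("top",(235,190,355,300),5)):
    f=r.grab_frame(n)[:,:,::-1];cv2.imwrite(f"pics/{n}1.png",f);cv2.imwrite(f"pics/{n}1z.png",cv2.resize(f[b:d,a:c],None,fx=k,fy=k,interpolation=2))
a=cv2.imread("pics/side1z.png");b=cv2.imread("pics/top1z.png");h=min(len(a),len(b))
q=np.hstack([a[:h],b[:h]]);cv2.imwrite("pics/c1.png",cv2.resize(q,None,fx=790/q.shape[1],fy=790/q.shape[1]))
```

```text
t 2.3 clamp [  -6.  -254.6  120.1] toolx yaw 17.97 z [-0.002  0.    -1.   ] F clamp [ 0.36 -0.01  0.02] open -0.2
```

View pics/c1.png

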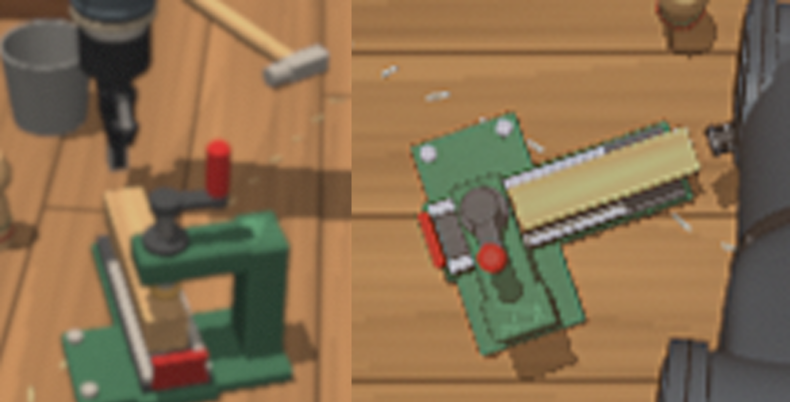

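The hand stands behind the tail and in line with it, about 54 mm away, and nothing else is close. I'll approach, then push slowly while watching the force.

Call:
{"api": "apply_moves", "payload": {
  "commands": [
    {"x":5,"y":-15,"z":0,"ax":0,"ay":0,"az":-0.5,"gripper":1},
    {"x":0,"y":-15,"z":0,"ax":0,"ay":0,"az":0,"gripper":1},
    {"x":0,"y":-10,"z":0,"ax":0,"ay":0,"az":0,"gripper":1},
    {"x":0,"y":-5,"z":0,"ax":0,"ay":0,"az":0,"gripper":1},
    {"x":0,"y":-4,"z":0,"ax":0,"ay":0,"az":0,"gripper":1},
    {"x":0,"y":-4,"z":0,"ax":0,"ay":0,"az":0,"gripper":1},
    {"x":0,"y":-4,"z":0,"ax":0,"ay":0,"az":0,"gripper":1},
    {"x":0,"y":-4,"z":0,"ax":0,"ay":0,"az":0,"gripper":1}
  ]
}}

```text
clock: 3.2
ee_pos: [617.5, -66.1, 119.9]
tool_rot: [0.987, 0.16, 0.0, 0.0]
force: [0.4, -2.3, 0.9]
opening: -0.6
```

```bash
python3 -c "from h import *;st()"
```

```text
t 3.2 clamp [  -0.6 -193.9  119.9] toolx yaw 18.44 z [ 0.    -0.001 -1.   ] F clamp [-0.34 -2.3   0.87] open -0.6
```

Call:
{"api": "apply_moves", "payload": {
  "commands": [
    {"x":0,"y":-4,"z":0,"ax":0,"ay":0,"az":0,"gripper":1},
    {"x":0,"y":-4,"z":0,"ax":0,"ay":0,"az":0,"gripper":1},
    {"x":0,"y":-4,"z":0,"ax":0,"ay":0,"az":0,"gripper":1},
    {"x":0,"y":-3,"z":0,"ax":0,"ay":0,"az":0,"gripper":1}
  ]
}}

```text
clock: 3.6
ee_pos: [612.6, -50.9, 119.9]
tool_rot: [0.987, 0.161, 0.0, -0.0]
force: [1.2, -2.3, 1.1]
opening: 0.0
```

```bash
python3 -c "from h import *;st()"
```

```text
t 3.6 clamp [  -0.4 -178.   119.9] toolx yaw 18.49 z [ 0.  0. -1.] F clamp [ 0.43 -2.55  1.12] open 0.0
```

Call:
{"api": "apply_moves", "payload": {
  "commands": [
    {"x":0,"y":-2,"z":0,"ax":0,"ay":0,"az":0,"gripper":1},
    {"x":0,"y":-2,"z":0,"ax":0,"ay":0,"az":0,"gripper":1},
    {"x":0,"y":-2,"z":0,"ax":0,"ay":0,"az":0,"gripper":1},
    {"x":0,"y":-1,"z":0,"ax":0,"ay":0,"az":0,"gripper":1}
  ]
}}

```text
clock: 4.0
ee_pos: [610.4, -44.5, 119.9]
tool_rot: [0.987, 0.161, -0.0, -0.0]
force: [0.7, -2.9, 0.2]
opening: -0.5
```

Run:
```python
from h import *
st()
f=r.grab_frame("side")[:,:,::-1];cv2.imwrite("pics/s2z.png",cv2.resize(f[230:345,270:385],None,fx=5,fy=5,interpolation=2))
```

```text
t 4.0 clamp [  -0.5 -171.2  119.9] toolx yaw 18.49 z [-0.  0. -1.] F clamp [-0.25 -3.    0.15] open -0.5
```

View pics/s2z.png

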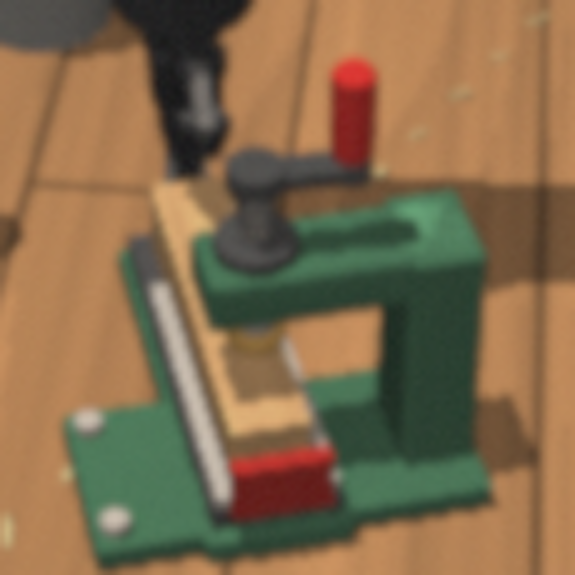

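The nose is near the stop: in the zoom a thin slice of the nose face still shows above the red top edge at row 455. I'll creep on.

Call:
{"api": "apply_moves", "payload": {
  "commands": [
    {"x":0,"y":-1,"z":0,"ax":0,"ay":0,"az":0,"gripper":1},
    {"x":0,"y":-1,"z":0,"ax":0,"ay":0,"az":0,"gripper":1},
    {"x":0,"y":-1,"z":0,"ax":0,"ay":0,"az":0,"gripper":1}
  ]
}}

```text
clock: 4.35
ee_pos: [609.4, -41.8, 119.9]
tool_rot: [0.987, 0.161, 0.0, 0.0]
force: [0.6, -2.6, 0.3]
opening: 0.0
```

```bash
python3 -c "from h import *;st()"
```

```text
t 4.35 clamp [  -0.5 -168.4  119.9] toolx yaw 18.48 z [ 0. -0. -1.] F clamp [-0.25 -2.67  0.26] open 0.0
```

Call:
{"api": "apply_moves", "payload": {
  "commands": [
    {"x":0,"y":-1,"z":0,"ax":0,"ay":0,"az":0,"gripper":1},
    {"x":0,"y":-1,"z":0,"ax":0,"ay":0,"az":0,"gripper":1}
  ]
}}

```text
clock: 4.55
ee_pos: [608.8, -39.8, 119.9]
tool_rot: [0.987, 0.161, 0.0, -0.0]
force: [0.8, -2.2, 1.1]
opening: -0.1
```

```bash
python3 -c "from h import *;st()"
```

```text
t 4.55 clamp [  -0.5 -166.3  119.9] toolx yaw 18.48 z [ 0.  0. -1.] F clamp [ 0.07 -2.38  1.08] open -0.1
```

Call:
{"api": "apply_moves", "payload": {
  "commands": [
    {"x":0,"y":-1,"z":0,"ax":0,"ay":0,"az":0,"gripper":1}
  ]
}}

```text
clock: 4.65
ee_pos: [608.5, -38.9, 119.9]
tool_rot: [0.987, 0.161, 0.0, -0.0]
force: [1.0, -1.6, 1.0]
opening: -0.1
```

```bash
python3 -c "from h import *;st()"
```

```text
t 4.65 clamp [  -0.5 -165.3  119.9] toolx yaw 18.49 z [ 0.  0. -1.] F clamp [ 0.41 -1.81  0.96] open -0.1
```

Call:
{"api": "apply_moves", "payload": {
  "commands": [
    {"x":0,"y":-1,"z":0,"ax":0,"ay":0,"az":0,"gripper":1},
    {"x":0,"y":-1,"z":0,"ax":0,"ay":0,"az":0,"gripper":1}
  ]
}}

```text
clock: 4.85
ee_pos: [607.8, -37.0, 119.9]
tool_rot: [0.987, 0.161, 0.0, 0.0]
force: [0.2, -2.0, 0.7]
opening: 0.2
```

Run:
```python
from h import *
st()
f=r.grab_frame("side")[:,:,::-1];cv2.imwrite("pics/s3z.png",cv2.resize(f[300:340,290:350],None,fx=10,fy=10,interpolation=2))
```

```text
t 4.85 clamp [  -0.5 -163.3  119.9] toolx yaw 18.49 z [ 0.  0. -1.] F clamp [-0.41 -1.93  0.67] open 0.2
```

View pics/s3z.png

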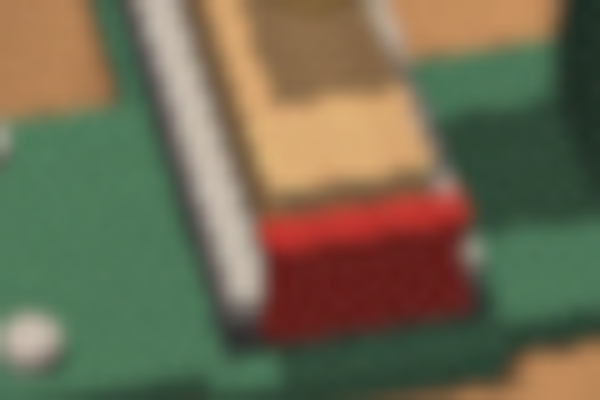

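The nose is very near home. The dark band at zoom rows 185–205 is mostly the 8 mm of nose face above the stop's top.

Call:
{"api": "apply_moves", "payload": {
  "commands": [
    {"x":0,"y":-0.8,"z":0,"ax":0,"ay":0,"az":0,"gripper":1},
    {"x":0,"y":-0.8,"z":0,"ax":0,"ay":0,"az":0,"gripper":1}
  ]
}}

```text
clock: 5.1
ee_pos: [607.5, -36.0, 119.9]
tool_rot: [0.987, 0.16, 0.0, 0.0]
force: [2.2, -5.5, -1.0]
opening: 0.1
```

```bash
python3 -c "from h import *;st()"
```

```text
t 5.1 clamp [  -0.5 -162.2  119.9] toolx yaw 18.47 z [ 0.    -0.001 -1.   ] F clamp [ 0.3  -5.93 -1.02] open 0.1
```

Call:
{"api": "apply_moves", "payload": {
  "commands": [
    {"x":0,"y":-0.5,"z":0,"ax":0,"ay":0,"az":0,"gripper":1},
    {"x":0,"y":0,"z":0,"ax":0,"ay":0,"az":0,"gripper":1}
  ]
}}

```text
clock: 5.3
ee_pos: [607.5, -35.9, 119.9]
tool_rot: [0.987, 0.16, 0.0, 0.001]
force: [1.4, -4.4, 0.1]
opening: 0.2
```

```bash
python3 -c "from h import *;st()"
```

```text
t 5.3 clamp [  -0.5 -162.2  119.9] toolx yaw 18.44 z [ 0.001 -0.001 -1.   ] F clamp [-0.11 -4.6   0.11] open 0.2
```

Call:
{"api": "apply_moves", "payload": {
  "commands": [
    {"x":0,"y":-1,"z":0,"ax":0,"ay":0,"az":0,"gripper":1},
    {"x":0,"y":0,"z":0,"ax":0,"ay":0,"az":0,"gripper":1},
    {"x":0,"y":0,"z":0,"ax":0,"ay":0,"az":0,"gripper":1}
  ]
}}

```text
clock: 5.6
ee_pos: [607.5, -35.8, 120.1]
tool_rot: [0.987, 0.16, 0.001, 0.001]
force: [2.8, -7.6, -0.8]
opening: 0.3
```

```bash
python3 -c "from h import *;st()"
```

```text
t 5.6 clamp [  -0.5 -162.   120.1] toolx yaw 18.4 z [ 0.001 -0.002 -1.   ] F clamp [ 0.28 -8.06 -0.8 ] open 0.3
```

The blank is home: the hand stalled at y = -162 while the force rose to 8 N. I'll back off, lift, open the gripper and move above the grip.

Call:
{"api": "apply_moves", "payload": {
  "commands": [
    {"x":0,"y":20,"z":0,"ax":0,"ay":0,"az":0,"gripper":1},
    {"x":0,"y":20,"z":0,"ax":0,"ay":0,"az":0,"gripper":1},
    {"x":0,"y":0,"z":-45,"ax":0,"ay":0,"az":0,"gripper":1},
    {"x":0,"y":0,"z":-45,"ax":0,"ay":0,"az":0,"gripper":1},
    {"x":0,"y":0,"z":-45,"ax":0,"ay":0,"az":0,"gripper":0},
    {"x":0,"y":0,"z":-45,"ax":0,"ay":0,"az":0,"gripper":0},
    {"x":0,"y":0,"z":-45,"ax":0,"ay":0,"az":0,"gripper":0},
    {"x":0,"y":0,"z":0,"ax":0,"ay":0,"az":0,"gripper":0}
  ]
}}

```text
clock: 6.4
ee_pos: [621.4, -71.6, 351.5]
tool_rot: [0.987, 0.161, 0.005, 0.001]
force: [0.9, -1.1, 0.4]
opening: 58.0
```

Run:
```python
from h import *
st()
for n,(a,b,c,d),k in(("side",(270,230,385,345),5),("top",(240,210,340,290),6)):
    f=r.grab_frame(n)[:,:,::-1];cv2.imwrite(f"pics/{n}4.png",f);cv2.imwrite(f"pics/{n}4z.png",cv2.resize(f[b:d,a:c],None,fx=k,fy=k,interpolation=2))
```

```text
t 6.4 clamp [   1.4 -200.4  351.5] toolx yaw 18.52 z [ 0.01  0.   -1.  ] F clamp [ 0.48 -1.36  0.39] open 58.0
```

View pics/side4z.png

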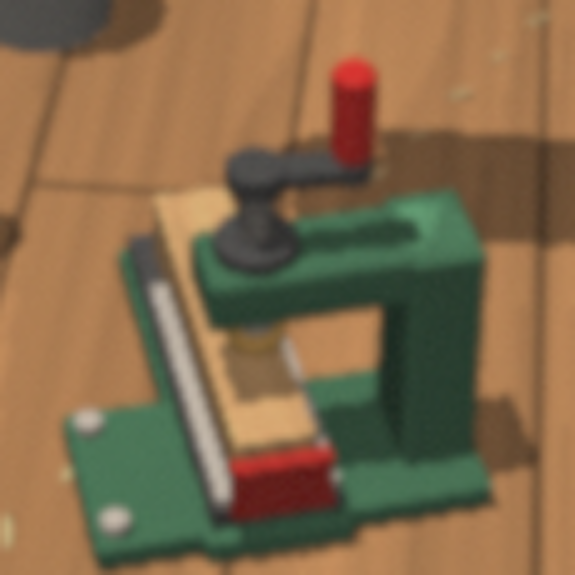

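View pics/top4z.png

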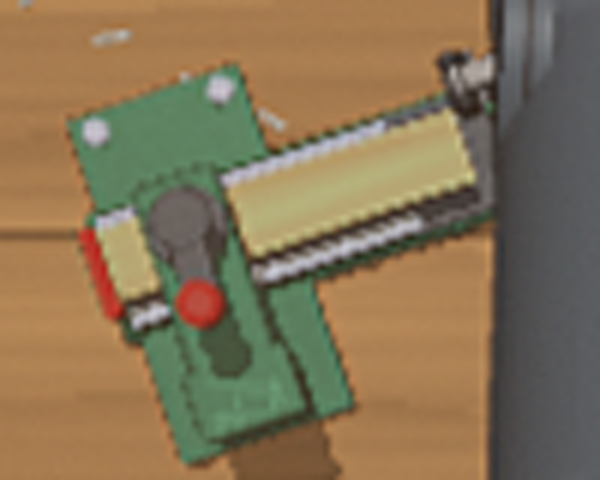

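The blank is seated: in the top view wood now fills up to the red stop. Next I'll refine the grip's position.

Run:
```python
from h import *
T=cv2.imread("pics/top4.png");S=cv2.imread("pics/side4.png")
m=mask(T,(0,150,80),(8,255,255),(262,240,285,275));M=cv2.moments(m,True);pt=(M["m10"]/M["m00"],M["m01"]/M["m00"])
ms=mask(S,(0,150,50),(8,255,255),(330,235,350,270));ys,xs=np.nonzero(ms);print(pt,xs.min(),xs.max(),ys.min(),ys.max())
# cap centre: ~ 0.57*radius below its top edge; foot centre
w=(xs.max()-xs.min()+1)/2
for ps in [(xs[ys<ys.min()+4].mean(),ys.min()-.5+w*.57)]:
    p,e=tri(ps,pt);print("top tri",p,e,clamp(p))
for z in(242,245):print(z,"top",clamp(onz("top",pt,z)),"side",clamp(onz("side",ps,z)))
sh=((213+.5)/6-.5+235,(245+.5)/6-.5+205);print("hub",clamp(onz("top",sh,196)),"side hub",clamp(onz("side",zs(281,195),196)))
```

```text
(273.12, 260.3) 336 345 241 262
top tri [511.54678507 105.54496218 243.06140538] 0.4037080706682402 [-46.6   2.5 243.1]
242 top [-46.3   2.4 242. ] side [-47.2   1.  242. ]
245 top [-46.5   2.3 245. ] side [-46.    5.3 245. ]
hub [  1.3  -0.9 196. ] side hub [ -2.    0.3 196. ]
```

Call:
{"api": "apply_moves", "payload": {
  "commands": [
    {"x":-8,"y":-34,"z":0,"ax":0,"ay":0,"az":0,"gripper":0},
    {"x":-8,"y":-34,"z":0,"ax":0,"ay":0,"az":0,"gripper":0},
    {"x":-8,"y":-34,"z":0,"ax":0,"ay":0,"az":0,"gripper":0},
    {"x":-8,"y":-34,"z":0,"ax":0,"ay":0,"az":0,"gripper":0},
    {"x":-8,"y":-34,"z":0,"ax":0,"ay":0,"az":0,"gripper":0},
    {"x":-7,"y":-33,"z":0,"ax":0,"ay":0,"az":0,"gripper":0},
    {"x":0,"y":0,"z":0,"ax":0,"ay":0,"az":0,"gripper":0},
    {"x":0,"y":0,"z":0,"ax":0,"ay":0,"az":0,"gripper":0}
  ]
}}

```text
clock: 7.3
ee_pos: [509.7, 106.2, 343.6]
tool_rot: [0.987, 0.162, -0.001, 0.0]
force: [0.3, -0.7, -0.7]
opening: 85.4
```

```bash
python3 -c "from h import *;st()"
```

```text
t 7.3 clamp [-48.1   3.7 343.6] toolx yaw 18.62 z [-0.003 -0.001 -1.   ] F clamp [ 0.08 -0.77 -0.68] open 85.4
```

Call:
{"api": "apply_moves", "payload": {
  "commands": [
    {"x":2,"y":0.5,"z":30,"ax":0,"ay":0,"az":0,"gripper":0},
    {"x":0,"y":0,"z":20,"ax":0,"ay":0,"az":0,"gripper":0},
    {"x":0,"y":0,"z":15,"ax":0,"ay":0,"az":0,"gripper":0},
    {"x":0,"y":0,"z":0,"ax":0,"ay":0,"az":0,"gripper":0},
    {"x":0,"y":0,"z":0,"ax":0,"ay":0,"az":0,"gripper":0}
  ]
}}

```text
clock: 7.8
ee_pos: [512.9, 104.9, 279.6]
tool_rot: [0.987, 0.16, -0.001, 0.0]
force: [-0.0, -1.1, 0.5]
opening: 85.8
```

Run:
```python
from h import *
st()
f=r.grab_frame("side")[:,:,::-1];cv2.imwrite("pics/s5z.png",cv2.resize(f[200:320,280:400],None,fx=5,fy=5,interpolation=2))
```

```text
t 7.8 clamp [-45.5   1.4 279.6] toolx yaw 18.41 z [-0.001 -0.001 -1.   ] F clamp [-0.37 -0.99  0.5 ] open 85.8
```

View pics/s5z.png

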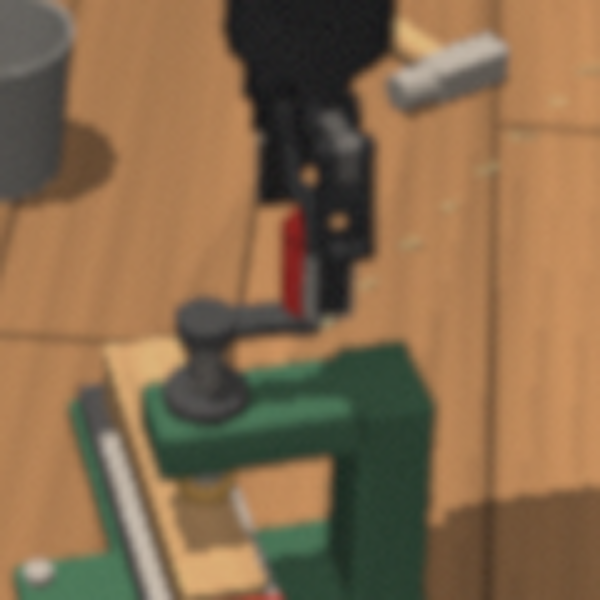

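The red grip stands between the open fingers. I'll close on it.

Call:
{"api": "apply_moves", "payload": {
  "commands": [
    {"x":0,"y":-1,"z":2,"ax":0,"ay":0,"az":0,"gripper":1},
    {"x":0,"y":0,"z":0,"ax":0,"ay":0,"az":0,"gripper":1},
    {"x":0,"y":0,"z":0,"ax":0,"ay":0,"az":0,"gripper":1},
    {"x":0,"y":0,"z":0,"ax":0,"ay":0,"az":0,"gripper":1},
    {"x":0,"y":0,"z":0,"ax":0,"ay":0,"az":0,"gripper":1},
    {"x":0,"y":0,"z":0,"ax":0,"ay":0,"az":0,"gripper":1},
    {"x":0,"y":0,"z":0,"ax":0,"ay":0,"az":0,"gripper":1}
  ]
}}

```text
clock: 8.55
ee_pos: [512.3, 107.1, 278.4]
tool_rot: [0.987, 0.161, 0.0, -0.0]
force: [-1.7, 1.2, 6.1]
opening: 20.7
```

```bash
python3 -c "from h import *;st()"
```

```text
t 8.55 clamp [-45.4   3.6 278.4] toolx yaw 18.51 z [ 0.     0.001 -1.   ] F clamp [-1.27  1.71  6.12] open 20.7
```

Gripped at 20.7 mm opening, with θ ≈ 1.65. I'll work out the row tables for the arc.

```bash
cat >> h.py <<'E'
def tab(a,b,n,R=45):
    t=np.linspace(a,b,n+1);P=np.c_[-R*np.sin(t),R*np.cos(t),3.82*t].round(1)
    print([tuple(map(float,v)) for v in np.diff(P,axis=0).round(1)])
def tan_f():
    s=r.sense();f=np.array(s["force"]);c=clamp(s["ee_pos"]);th=np.arctan2(-c[0],-c[1])%(2*np.pi)
    F=np.array([f[:2]@cx,f[:2]@cy]);t=np.array([-np.cos(th),np.sin(th)]);rad=np.array([-np.sin(th),-np.cos(th)])
    print("t",round(s["clock"],2),"c",c,"th",th.round(3),"R",np.hypot(c[0],c[1]).round(1),"drag",(-F@t).round(2),"radial",(F@rad).round(2),"Fz",f[2].round(1),"z-exp",(c[2]-278.4+3.82*(th-1.65)).round(1))
E
python3 -c "
from h import *
tan_f();tab(1.65,3.25,8);tab(3.25,4.85,8)"
```

```text
t 8.55 c [-45.4   3.6 278.4] th 1.65 R 45.5 drag -1.6 radial 1.4 Fz 6.1 z-exp -0.0
[(1.6, -8.8, 0.8), (3.4, -8.3, 0.7), (4.9, -7.6, 0.8), (6.3, -6.4, 0.8), (7.5, -5.0, 0.7), (8.3, -3.4, 0.8), (8.8, -1.7, 0.8), (9.0, 0.1, 0.7)]
[(8.8, 1.8, 0.8), (8.2, 3.6, 0.7), (7.4, 5.1, 0.8), (6.2, 6.5, 0.8), (4.8, 7.6, 0.7), (3.2, 8.4, 0.8), (1.4, 8.9, 0.8), (-0.3, 9.0, 0.7)]
```

Call:
{"api": "apply_moves", "payload": {
  "commands": [
    {"x":1.6,"y":-8.8,"z":0.8,"ax":0,"ay":0,"az":0,"gripper":1},
    {"x":3.4,"y":-8.3,"z":0.7,"ax":0,"ay":0,"az":0,"gripper":1},
    {"x":4.9,"y":-7.6,"z":0.8,"ax":0,"ay":0,"az":0,"gripper":1},
    {"x":6.3,"y":-6.4,"z":0.8,"ax":0,"ay":0,"az":0,"gripper":1}
  ]
}}

```text
clock: 8.95
ee_pos: [516.2, 140.3, 275.4]
tool_rot: [0.987, 0.16, -0.002, 0.001]
force: [-9.0, -4.2, 15.6]
opening: 20.8
```

```bash
python3 -c "
from h import *
tan_f();st()"
```

```text
t 8.95 c [-31.1  33.9 275.4] th 2.399 R 46.0 drag 8.01 radial 5.9 Fz 15.6 z-exp -0.1
t 8.95 clamp [-31.1  33.9 275.4] toolx yaw 18.43 z [-0.003 -0.002 -1.   ] F clamp [-9.89 -1.07 15.64] open 20.8
```

Call:
{"api": "apply_moves", "payload": {
  "commands": [
    {"x":7.5,"y":-5.0,"z":0,"ax":0,"ay":0,"az":0,"gripper":1},
    {"x":8.3,"y":-3.4,"z":0,"ax":0,"ay":0,"az":0,"gripper":1},
    {"x":8.8,"y":-1.7,"z":0.7,"ax":0,"ay":0,"az":0,"gripper":1},
    {"x":9.0,"y":0.1,"z":0.7,"ax":0,"ay":0,"az":0,"gripper":1}
  ]
}}

```text
clock: 9.35
ee_pos: [543.9, 162.4, 272.5]
tool_rot: [0.987, 0.161, -0.003, -0.0]
force: [-9.6, 2.4, 2.5]
opening: 20.8
```

```bash
python3 -c "
from h import *
tan_f();st()"
```

```text
t 9.35 c [  2.2  46.1 272.5] th 3.189 R 46.2 drag 8.58 radial 4.93 Fz 2.5 z-exp -0.0
t 9.35 clamp [  2.2  46.1 272.5] toolx yaw 18.58 z [-0.006 -0.    -1.   ] F clamp [-8.34  5.33  2.51] open 20.8
```

Call:
{"api": "apply_moves", "payload": {
  "commands": [
    {"x":8.8,"y":1.8,"z":0.8,"ax":0,"ay":0,"az":0,"gripper":1},
    {"x":8.2,"y":3.6,"z":0.7,"ax":0,"ay":0,"az":0,"gripper":1},
    {"x":7.4,"y":5.1,"z":0.8,"ax":0,"ay":0,"az":0,"gripper":1},
    {"x":6.2,"y":6.5,"z":0.8,"ax":0,"ay":0,"az":0,"gripper":1}
  ]
}}

```text
clock: 9.75
ee_pos: [579.2, 157.5, 269.4]
tool_rot: [0.987, 0.162, -0.002, -0.001]
force: [-5.7, 6.9, 0.3]
opening: 20.8
```

```bash
python3 -c "
from h import *
tan_f();st()"
```

```text
t 9.75 c [ 34.1  30.3 269.4] th 3.986 R 45.6 drag 8.38 radial 3.13 Fz 0.3 z-exp -0.1
t 9.75 clamp [ 34.1  30.3 269.4] toolx yaw 18.65 z [-0.004  0.002 -1.   ] F clamp [-3.22  8.34  0.31] open 20.8
```

Tracking is good: free drag is about 8.4 N and the height follows the thread. I'll go on to 4.85, then take 0.1 rad rows and read the drag as I go.

Call:
{"api": "apply_moves", "payload": {
  "commands": [
    {"x":4.8,"y":7.6,"z":0.7,"ax":0,"ay":0,"az":0,"gripper":1},
    {"x":3.2,"y":8.4,"z":0.8,"ax":0,"ay":0,"az":0,"gripper":1},
    {"x":1.4,"y":8.9,"z":0.8,"ax":0,"ay":0,"az":0,"gripper":1},
    {"x":-0.3,"y":9.0,"z":0.7,"ax":0,"ay":0,"az":0,"gripper":1}
  ]
}}

```text
clock: 10.15
ee_pos: [599.7, 128.8, 266.4]
tool_rot: [0.987, 0.162, -0.001, -0.002]
force: [-1.6, 10.3, -4.7]
opening: 20.7
```

```bash
python3 -c "
from h import *
tan_f()
for i in range(5):tab(4.85+.8*i,5.65+.8*i,8)"
```

```text
t 10.15 c [ 44.4  -3.5 266.4] th 4.791 R 44.5 drag 10.37 radial 0.91 Fz -4.7 z-exp -0.0
[(-0.9, 4.4, 0.4), (-1.2, 4.3, 0.4), (-1.7, 4.2, 0.4), (-2.1, 3.9, 0.4), (-2.5, 3.8, 0.3), (-2.9, 3.5, 0.4), (-3.2, 3.1, 0.4), (-3.5, 2.9, 0.4)]
[(-3.7, 2.5, 0.4), (-4.0, 2.0, 0.3), (-4.2, 1.7, 0.4), (-4.3, 1.3, 0.4), (-4.4, 0.8, 0.4), (-4.5, 0.4, 0.4), (-4.5, -0.1, 0.4), (-4.5, -0.5, 0.3)]
[(-4.4, -1.0, 0.4), (-4.2, -1.4, 0.4), (-4.2, -1.8, 0.4), (-3.9, -2.2, 0.4), (-3.6, -2.6, 0.3), (-3.4, -3.0, 0.4), (-3.1, -3.3, 0.4), (-2.7, -3.5, 0.4)]
[(-2.4, -3.9, 0.4), (-2.0, -4.0, 0.4), (-1.5, -4.2, 0.3), (-1.2, -4.4, 0.4), (-0.7, -4.4, 0.4), (-0.2, -4.5, 0.4), (0.2, -4.5, 0.4), (0.7, -4.5, 0.4)]
[(1.1, -4.3, 0.3), (1.5, -4.3, 0.4), (1.9, -4.0, 0.4), (2.4, -3.9, 0.4), (2.7, -3.6, 0.4), (3.0, -3.3, 0.3), (3.4, -2.9, 0.4), (3.6, -2.7, 0.4)]
```

Call:
{"api": "apply_moves", "payload": {
  "commands": [
    {"x":-0.9,"y":4.4,"z":0.6,"ax":0,"ay":0,"az":0,"gripper":1},
    {"x":-1.2,"y":4.3,"z":0.6,"ax":0,"ay":0,"az":0,"gripper":1}
  ]
}}

```text
clock: 10.35
ee_pos: [600.8, 119.5, 265.6]
tool_rot: [0.987, 0.162, -0.0, -0.002]
force: [-1.6, 9.3, -1.1]
opening: 20.7
```

```bash
python3 -c "from h import *;tan_f()"
```

```text
t 10.35 c [ 42.5 -12.6 265.6] th 5.001 R 44.3 drag 9.36 radial -1.27 Fz -1.1 z-exp -0.0
```

Call:
{"api": "apply_moves", "payload": {
  "commands": [
    {"x":-1.7,"y":4.2,"z":0.4,"ax":0,"ay":0,"az":0,"gripper":1},
    {"x":-2.1,"y":3.9,"z":0.4,"ax":0,"ay":0,"az":0,"gripper":1}
  ]
}}

```text
clock: 10.55
ee_pos: [600.0, 110.8, 264.9]
tool_rot: [0.987, 0.162, 0.0, -0.002]
force: [1.3, 8.6, -4.1]
opening: 20.3
```

```bash
python3 -c "from h import *;tan_f()"
```

```text
t 10.55 c [ 38.9 -20.6 264.9] th 5.199 R 44.0 drag 8.67 radial -0.15 Fz -4.1 z-exp 0.1
```

Call:
{"api": "apply_moves", "payload": {
  "commands": [
    {"x":-2.5,"y":3.8,"z":0.3,"ax":0,"ay":0,"az":0,"gripper":1}
  ]
}}

```text
clock: 10.65
ee_pos: [598.9, 106.4, 264.5]
tool_rot: [0.987, 0.162, 0.0, -0.002]
force: [2.4, 9.4, -5.2]
opening: 20.5
```

```bash
python3 -c "from h import *;tan_f()"
```

```text
t 10.65 c [ 36.5 -24.4 264.5] th 5.302 R 43.9 drag 9.68 radial -0.18 Fz -5.2 z-exp 0.0
```

Call:
{"api": "apply_moves", "payload": {
  "commands": [
    {"x":-2.9,"y":3.5,"z":0.4,"ax":0,"ay":0,"az":0,"gripper":1}
  ]
}}

```text
clock: 10.75
ee_pos: [597.4, 102.1, 264.1]
tool_rot: [0.987, 0.162, 0.0, -0.002]
force: [3.4, 9.1, -4.5]
opening: 20.6
```

```bash
python3 -c "from h import *;tan_f()"
```

```text
t 10.75 c [ 33.7 -28.1 264.1] th 5.407 R 43.9 drag 9.75 radial -0.12 Fz -4.5 z-exp 0.1
```

Call:
{"api": "apply_moves", "payload": {
  "commands": [
    {"x":-3.2,"y":3.1,"z":0.4,"ax":0,"ay":0,"az":0,"gripper":1}
  ]
}}

```text
clock: 10.85
ee_pos: [595.5, 98.0, 263.7]
tool_rot: [0.987, 0.162, 0.001, -0.002]
force: [3.9, 8.6, -5.4]
opening: 20.2
```

```bash
python3 -c "from h import *;tan_f()"
```

```text
t 10.85 c [ 30.6 -31.3 263.7] th 5.509 R 43.8 drag 9.47 radial -0.43 Fz -5.4 z-exp 0.0
```

Call:
{"api": "apply_moves", "payload": {
  "commands": [
    {"x":-3.5,"y":2.9,"z":0.4,"ax":0,"ay":0,"az":0,"gripper":1}
  ]
}}

```text
clock: 10.95
ee_pos: [593.2, 94.2, 263.4]
tool_rot: [0.987, 0.162, 0.001, -0.002]
force: [3.2, 9.2, -5.8]
opening: 20.6
```

```bash
python3 -c "from h import *;tan_f()"
```

```text
t 10.95 c [ 27.2 -34.2 263.4] th 5.611 R 43.7 drag 9.51 radial -2.33 Fz -5.8 z-exp 0.1
```

```bash
python3 - <<'E'
from h import *
from scipy.optimize import least_squares as L
P=np.array([(-45.4,3.6),(-31.1,33.9),(2.2,46.1),(34.1,30.3),(44.4,-3.5),(42.5,-12.6),(36.5,-24.4),(27.2,-34.2)])
c=L(lambda c:np.hypot(*(P-c[:2]).T)-c[2],[0,0,45]).x;print(c)
n=AX+c[0]*cx+c[1]*cy
open("h.py","a").write(f"AX=np.array([{n[0]:.2f},{n[1]:.2f}])\n")
E
python3 -c "from h import *;tan_f()"
```

```text
[-0.35135622  1.25207543 44.97233223]
t 10.95 c [ 27.6 -35.5 263.4] th 5.622 R 45.0 drag 9.48 radial -2.43 Fz -5.8 z-exp 0.2
```

Call:
{"api": "apply_moves", "payload": {
  "commands": [
    {"x":-3.7,"y":2.5,"z":0.7,"ax":0,"ay":0,"az":0,"gripper":1}
  ]
}}

```text
clock: 11.05
ee_pos: [590.7, 90.7, 262.9]
tool_rot: [0.987, 0.162, 0.001, -0.002]
force: [3.2, 9.2, -1.1]
opening: 20.2
```

```bash
python3 -c "from h import *;tan_f()"
```

```text
t 11.05 c [ 24.1 -38.  262.9] th 5.718 R 45.0 drag 9.17 radial -3.36 Fz -1.1 z-exp 0.0
```

Call:
{"api": "apply_moves", "payload": {
  "commands": [
    {"x":-4.0,"y":2.0,"z":0.6,"ax":0,"ay":0,"az":0,"gripper":1}
  ]
}}

```text
clock: 11.15
ee_pos: [587.8, 87.4, 262.5]
tool_rot: [0.987, 0.162, 0.001, -0.002]
force: [3.5, 8.3, -1.4]
opening: 20.6
```

```bash
python3 -c "from h import *;tan_f()"
```

```text
t 11.15 c [ 20.3 -40.2 262.5] th 5.816 R 45.0 drag 8.32 radial -3.36 Fz -1.4 z-exp 0.0
```

Call:
{"api": "apply_moves", "payload": {
  "commands": [
    {"x":-4.2,"y":1.7,"z":0.4,"ax":0,"ay":0,"az":0,"gripper":1}
  ]
}}

```text
clock: 11.25
ee_pos: [584.5, 84.4, 262.2]
tool_rot: [0.987, 0.162, 0.002, -0.001]
force: [5.0, 8.7, -3.3]
opening: 20.8
```

```bash
python3 -c "from h import *;tan_f()"
```

```text
t 11.25 c [ 16.2 -42.  262.2] th 5.915 R 45.0 drag 9.41 radial -3.54 Fz -3.3 z-exp 0.1
```

Call:
{"api": "apply_moves", "payload": {
  "commands": [
    {"x":-4.3,"y":1.3,"z":0.4,"ax":0,"ay":0,"az":0,"gripper":1}
  ]
}}

```text
clock: 11.35
ee_pos: [580.9, 81.7, 261.8]
tool_rot: [0.987, 0.162, 0.002, -0.001]
force: [5.1, 8.7, -4.0]
opening: 20.5
```

```bash
python3 -c "from h import *;tan_f()"
```

```text
t 11.35 c [ 12.  -43.4 261.8] th 6.013 R 45.0 drag 9.1 radial -4.33 Fz -4.0 z-exp 0.1
```

Call:
{"api": "apply_moves", "payload": {
  "commands": [
    {"x":-4.4,"y":0.3,"z":0.7,"ax":0,"ay":0,"az":0,"gripper":1}
  ]
}}

```text
clock: 11.45
ee_pos: [577.3, 79.6, 261.4]
tool_rot: [0.987, 0.161, 0.002, -0.001]
force: [6.3, 5.7, -0.7]
opening: 20.6
```

```bash
python3 -c "from h import *;tan_f()"
```

```text
t 11.45 c [  7.9 -44.2 261.4] th 6.106 R 44.9 drag 8.25 radial -1.94 Fz -0.7 z-exp 0.0
```

Call:
{"api": "apply_moves", "payload": {
  "commands": [
    {"x":-4.5,"y":-0.1,"z":0.4,"ax":0,"ay":0,"az":0,"gripper":1}
  ]
}}

```text
clock: 11.55
ee_pos: [573.3, 77.8, 261.1]
tool_rot: [0.987, 0.161, 0.003, -0.001]
force: [8.0, 3.4, -3.0]
opening: 20.3
```

```bash
python3 -c "from h import *;tan_f()"
```

```text
t 11.55 c [  3.5 -44.7 261.1] th 6.205 R 44.8 drag 8.69 radial -0.01 Fz -3.0 z-exp 0.1
```

Call:
{"api": "apply_moves", "payload": {
  "commands": [
    {"x":-4.5,"y":-0.1,"z":0.4,"ax":0,"ay":0,"az":0,"gripper":1}
  ]
}}

```text
clock: 11.65
ee_pos: [569.1, 76.2, 260.7]
tool_rot: [0.987, 0.161, 0.003, -0.001]
force: [7.6, 3.0, -3.2]
opening: 20.5
```

```bash
python3 -c "from h import *;tan_f()"
```

```text
t 11.65 c [ -1.  -44.9 260.7] th 0.022 R 44.9 drag 8.12 radial -0.62 Fz -3.2 z-exp -23.9
```

Call:
{"api": "apply_moves", "payload": {
  "commands": [
    {"x":-4.5,"y":-0.5,"z":0.4,"ax":0,"ay":0,"az":0,"gripper":1}
  ]
}}

```text
clock: 11.75
ee_pos: [564.8, 75.1, 260.3]
tool_rot: [0.987, 0.161, 0.003, -0.0]
force: [8.0, 3.4, -4.2]
opening: 20.6
```

```bash
python3 -c "from h import *;tan_f()"
```

```text
t 11.75 c [ -5.4 -44.6 260.3] th 0.12 R 44.9 drag 8.48 radial -1.71 Fz -4.2 z-exp -23.9
```

Call:
{"api": "apply_moves", "payload": {
  "commands": [
    {"x":-4.4,"y":-1.0,"z":0.4,"ax":0,"ay":0,"az":0,"gripper":1}
  ]
}}

```text
clock: 11.85
ee_pos: [560.4, 74.4, 259.9]
tool_rot: [0.987, 0.161, 0.003, -0.0]
force: [7.9, 2.3, -3.3]
opening: 20.5
```

```bash
python3 -c "from h import *;tan_f()"
```

```text
t 11.85 c [ -9.8 -43.8 259.9] th 0.22 R 44.9 drag 8.11 radial -1.47 Fz -3.3 z-exp -24.0
```

Call:
{"api": "apply_moves", "payload": {
  "commands": [
    {"x":-4.2,"y":-1.4,"z":0.6,"ax":0,"ay":0,"az":0,"gripper":1}
  ]
}}

```text
clock: 11.95
ee_pos: [556.1, 74.1, 259.5]
tool_rot: [0.987, 0.161, 0.003, -0.0]
force: [8.0, 0.9, -0.9]
opening: 20.5
```

```bash
python3 -c "from h import *;tan_f()"
```

```text
t 11.95 c [-13.9 -42.8 259.5] th 0.314 R 45.0 drag 8.01 radial -0.78 Fz -0.9 z-exp -24.0
```

Call:
{"api": "apply_moves", "payload": {
  "commands": [
    {"x":-4.2,"y":-1.8,"z":0.4,"ax":0,"ay":0,"az":0,"gripper":1}
  ]
}}

```text
clock: 12.05
ee_pos: [551.6, 74.3, 259.1]
tool_rot: [0.987, 0.161, 0.003, -0.0]
force: [8.3, 1.4, -0.5]
opening: 20.5
```

```bash
python3 -c "from h import *;tan_f()"
```

```text
t 12.05 c [-18.1 -41.2 259.1] th 0.414 R 45.0 drag 8.16 radial -2.15 Fz -0.5 z-exp -24.0
```

Call:
{"api": "apply_moves", "payload": {
  "commands": [
    {"x":-3.9,"y":-2.2,"z":0.4,"ax":0,"ay":0,"az":0,"gripper":1}
  ]
}}

```text
clock: 12.15
ee_pos: [547.3, 74.8, 258.8]
tool_rot: [0.987, 0.161, 0.003, 0.0]
force: [9.6, 0.1, -1.4]
opening: 21.0
```

```bash
python3 -c "from h import *;tan_f()"
```

```text
t 12.15 c [-22.1 -39.3 258.8] th 0.512 R 45.1 drag 9.36 radial -1.93 Fz -1.4 z-exp -23.9
```

Call:
{"api": "apply_moves", "payload": {
  "commands": [
    {"x":-3.6,"y":-2.6,"z":0.4,"ax":0,"ay":0,"az":0,"gripper":1}
  ]
}}

```text
clock: 12.25
ee_pos: [543.0, 75.9, 258.4]
tool_rot: [0.987, 0.16, 0.003, 0.0]
force: [8.4, -1.4, -0.8]
opening: 20.9
```

```bash
python3 -c "from h import *;tan_f()"
```

```text
t 12.25 c [-25.8 -36.9 258.4] th 0.61 R 45.0 drag 8.43 radial -1.02 Fz -0.8 z-exp -24.0
```

Call:
{"api": "apply_moves", "payload": {
  "commands": [
    {"x":-3.4,"y":-3.0,"z":0.4,"ax":0,"ay":0,"az":0,"gripper":1}
  ]
}}

```text
clock: 12.35
ee_pos: [538.8, 77.3, 258.0]
tool_rot: [0.987, 0.16, 0.003, 0.0]
force: [8.6, -2.2, -1.4]
opening: 20.5
```

```bash
python3 -c "from h import *;tan_f()"
```

```text
t 12.35 c [-29.3 -34.2 258. ] th 0.708 R 45.0 drag 8.81 radial -1.17 Fz -1.4 z-exp -24.0
```

Call:
{"api": "apply_moves", "payload": {
  "commands": [
    {"x":-3.1,"y":-3.3,"z":0.4,"ax":0,"ay":0,"az":0,"gripper":1}
  ]
}}

```text
clock: 12.45
ee_pos: [534.8, 79.2, 257.6]
tool_rot: [0.987, 0.16, 0.003, 0.001]
force: [8.8, -3.6, 0.9]
opening: 20.5
```

```bash
python3 -c "from h import *;tan_f()"
```

```text
t 12.45 c [-32.5 -31.2 257.6] th 0.806 R 45.1 drag 9.42 radial -0.87 Fz 0.9 z-exp -24.0
```

Call:
{"api": "apply_moves", "payload": {
  "commands": [
    {"x":-2.7,"y":-3.5,"z":0.4,"ax":0,"ay":0,"az":0,"gripper":1}
  ]
}}

```text
clock: 12.55
ee_pos: [531.0, 81.4, 257.2]
tool_rot: [0.987, 0.16, 0.003, 0.001]
force: [7.7, -5.0, 1.9]
opening: 20.5
```

```bash
python3 -c "from h import *;tan_f()"
```

```text
t 12.55 c [-35.4 -27.9 257.2] th 0.903 R 45.1 drag 9.17 radial -0.05 Fz 1.9 z-exp -24.1
```

Call:
{"api": "apply_moves", "payload": {
  "commands": [
    {"x":-2.4,"y":-3.9,"z":0.4,"ax":0,"ay":0,"az":0,"gripper":1}
  ]
}}

```text
clock: 12.65
ee_pos: [527.4, 84.0, 256.9]
tool_rot: [0.987, 0.16, 0.002, 0.001]
force: [6.8, -5.2, 2.1]
opening: 20.1
```

Run:
```python
from h import *
tan_f()
f=r.grab_frame("side")[:,:,::-1];cv2.imwrite("pics/s6z.png",cv2.resize(f[260:340,280:380],None,fx=7,fy=7,interpolation=2))
```

```text
t 12.65 c [-38.  -24.3 256.9] th 1.002 R 45.1 drag 8.58 radial -0.23 Fz 2.1 z-exp -24.0
```

View pics/s6z.png

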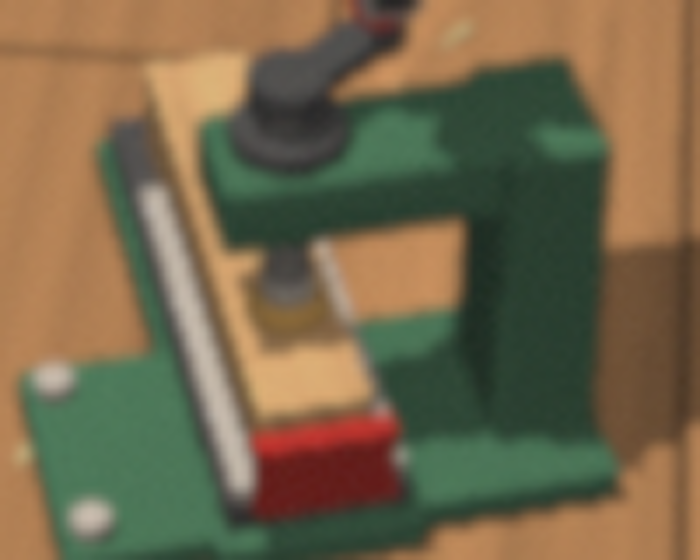

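The foot at about (290,310) in the zoom is close above the blank, and a shadow gap is still visible. I'll continue.

Call:
{"api": "apply_moves", "payload": {
  "commands": [
    {"x":-2.0,"y":-4.0,"z":0.4,"ax":0,"ay":0,"az":0,"gripper":1}
  ]
}}

```text
clock: 12.8
ee_pos: [524.3, 86.8, 256.5]
tool_rot: [0.987, 0.16, 0.002, 0.001]
force: [6.9, -6.6, 3.2]
opening: 20.7
```

```bash
python3 -c "from h import *;tan_f()"
```

```text
t 12.8 c [-40.1 -20.6 256.5] th 1.096 R 45.1 drag 9.55 radial -0.15 Fz 3.2 z-exp -24.0
```

Call:
{"api": "apply_moves", "payload": {
  "commands": [
    {"x":-1.5,"y":-4.2,"z":0.3,"ax":0,"ay":0,"az":0,"gripper":1}
  ]
}}

```text
clock: 12.9
ee_pos: [521.2, 90.2, 256.1]
tool_rot: [0.987, 0.16, 0.002, 0.001]
force: [5.0, -6.1, 3.6]
opening: 20.8
```

```bash
python3 -c "from h import *;tan_f()"
```

```text
t 12.9 c [-42.  -16.5 256.1] th 1.196 R 45.1 drag 7.94 radial 0.06 Fz 3.6 z-exp -24.0
```

Call:
{"api": "apply_moves", "payload": {
  "commands": [
    {"x":-1.2,"y":-4.4,"z":0.3,"ax":0,"ay":0,"az":0,"gripper":1}
  ]
}}

```text
clock: 13.0
ee_pos: [518.5, 93.7, 255.7]
tool_rot: [0.987, 0.159, 0.002, 0.001]
force: [4.7, -8.3, 4.0]
opening: 20.5
```

```bash
python3 -c "from h import *;tan_f()"
```

```text
t 13.0 c [-43.4 -12.2 255.7] th 1.297 R 45.1 drag 9.49 radial 0.81 Fz 4.0 z-exp -24.0
```

Call:
{"api": "apply_moves", "payload": {
  "commands": [
    {"x":-0.7,"y":-4.4,"z":0.4,"ax":0,"ay":0,"az":0,"gripper":1}
  ]
}}

```text
clock: 13.1
ee_pos: [516.3, 97.3, 255.4]
tool_rot: [0.987, 0.159, 0.002, 0.002]
force: [4.4, -10.3, 6.8]
opening: 20.6
```

```bash
python3 -c "from h import *;tan_f()"
```

```text
t 13.1 c [-44.3  -8.1 255.4] th 1.39 R 45.0 drag 11.13 radial 1.17 Fz 6.8 z-exp -24.0
```

Call:
{"api": "apply_moves", "payload": {
  "commands": [
    {"x":-0.2,"y":-4.5,"z":0.1,"ax":0,"ay":0,"az":0,"gripper":1}
  ]
}}

```text
clock: 13.2
ee_pos: [514.4, 101.2, 255.1]
tool_rot: [0.987, 0.159, 0.001, 0.002]
force: [3.7, -11.4, 4.1]
opening: 20.2
```

```bash
python3 -c "from h import *;tan_f()"
```

```text
t 13.2 c [-44.9  -3.9 255.1] th 1.484 R 45.1 drag 11.95 radial 1.18 Fz 4.1 z-exp -23.9
```

Call:
{"api": "apply_moves", "payload": {
  "commands": [
    {"x":0.2,"y":-4.5,"z":0.2,"ax":0,"ay":0,"az":0,"gripper":1}
  ]
}}

```text
clock: 13.3
ee_pos: [512.9, 105.2, 254.8]
tool_rot: [0.987, 0.159, 0.001, 0.002]
force: [2.0, -11.8, 4.7]
opening: 20.7
```

```bash
python3 -c "from h import *;tan_f()"
```

```text
t 13.3 c [-45.    0.4 254.8] th 1.58 R 45.0 drag 11.83 radial 1.74 Fz 4.7 z-exp -23.9
```

Call:
{"api": "apply_moves", "payload": {
  "commands": [
    {"x":0.7,"y":-4.5,"z":0.2,"ax":0,"ay":0,"az":0,"gripper":1}
  ]
}}

```text
clock: 13.4
ee_pos: [511.8, 109.3, 254.4]
tool_rot: [0.987, 0.159, 0.0, 0.002]
force: [-0.0, -12.9, 4.8]
opening: 20.6
```

```bash
python3 -c "from h import *;tan_f()"
```

```text
t 13.4 c [-44.8   4.7 254.4] th 1.675 R 45.0 drag 12.55 radial 2.8 Fz 4.8 z-exp -23.9
```

Drag is about 3.75 N over the free 8.8 N at θ ≈ 7.96, which puts contact at about 7.46. That's snug. I'll relax the hand's lead, then release.

Call:
{"api": "apply_moves", "payload": {
  "commands": [
    {"x":0,"y":1.5,"z":-0.2,"ax":0,"ay":0,"az":0,"gripper":1},
    {"x":0,"y":1.5,"z":-0.2,"ax":0,"ay":0,"az":0,"gripper":1},
    {"x":0,"y":0,"z":0,"ax":0,"ay":0,"az":0,"gripper":1}
  ]
}}

```text
clock: 13.7
ee_pos: [511.9, 109.4, 254.4]
tool_rot: [0.987, 0.16, -0.0, 0.0]
force: [-1.3, -3.1, 2.7]
opening: 20.2
```

```bash
python3 -c "from h import *;tan_f()"
```

```text
t 13.7 c [-44.7   4.8 254.4] th 1.678 R 45.0 drag 2.73 radial 1.95 Fz 2.7 z-exp -23.9
```

Force is relieved and the crank has stayed put. I'll open fully, then lift.

Call:
{"api": "apply_moves", "payload": {
  "commands": [
    {"x":0,"y":0.7,"z":0,"ax":0,"ay":0,"az":0,"gripper":0.9},
    {"x":0,"y":0,"z":0,"ax":0,"ay":0,"az":0,"gripper":0},
    {"x":0,"y":0,"z":0,"ax":0,"ay":0,"az":0,"gripper":0},
    {"x":0,"y":0,"z":0,"ax":0,"ay":0,"az":0,"gripper":0},
    {"x":0,"y":0,"z":0,"ax":0,"ay":0,"az":0,"gripper":0},
    {"x":0,"y":0,"z":0,"ax":0,"ay":0,"az":0,"gripper":0}
  ]
}}

```text
clock: 14.3
ee_pos: [512.4, 109.4, 254.5]
tool_rot: [0.987, 0.161, 0.0, -0.0]
force: [0.0, -0.6, -0.1]
opening: 85.2
```

Call:
{"api": "apply_moves", "payload": {
  "commands": [
    {"x":0,"y":0,"z":-15,"ax":0,"ay":0,"az":0,"gripper":0},
    {"x":0,"y":0,"z":-25,"ax":0,"ay":0,"az":0,"gripper":0},
    {"x":0,"y":0,"z":-35,"ax":0,"ay":0,"az":0,"gripper":0},
    {"x":0,"y":0,"z":-35,"ax":0,"ay":0,"az":0,"gripper":0},
    {"x":0,"y":30,"z":0,"ax":0,"ay":0,"az":0,"gripper":0},
    {"x":0,"y":45,"z":0,"ax":0,"ay":0,"az":0,"gripper":0},
    {"x":0,"y":45,"z":0,"ax":0,"ay":0,"az":0,"gripper":0},
    {"x":0,"y":45,"z":0,"ax":0,"ay":0,"az":0,"gripper":0}
  ]
}}

```text
clock: 15.1
ee_pos: [565.0, -48.6, 364.8]
tool_rot: [0.987, 0.161, 0.0, 0.0]
force: [0.6, 0.1, -0.6]
opening: 84.9
```

Call:
{"api": "apply_moves", "payload": {
  "commands": [
    {"x":0,"y":40,"z":0,"ax":0,"ay":0,"az":0,"gripper":0},
    {"x":0,"y":0,"z":0,"ax":0,"ay":0,"az":0,"gripper":0},
    {"x":0,"y":0,"z":0,"ax":0,"ay":0,"az":0,"gripper":0}
  ]
}}

```text
clock: 15.4
ee_pos: [577.3, -86.0, 364.1]
tool_rot: [0.987, 0.16, -0.0, -0.0]
force: [-0.9, 1.0, -0.4]
opening: 85.6
```

Run:
```python
from h import *
st()
for n,(a,b,c,d),k in(("side",(270,230,385,345),5),("top",(240,210,340,290),6)):
    f=r.grab_frame(n)[:,:,::-1];cv2.imwrite(f"pics/{n}7.png",f);cv2.imwrite(f"pics/{n}7z.png",cv2.resize(f[b:d,a:c],None,fx=k,fy=k,interpolation=2))
T=cv2.imread("pics/top7.png");m=mask(T,(0,150,80),(8,255,255),(262,240,285,275));M=cv2.moments(m,True)
c=clamp(onz("top",(M["m10"]/M["m00"],M["m01"]/M["m00"]),220));print("grip",c,np.arctan2(-c[0],-c[1])+2*np.pi)
```

```text
t 15.4 clamp [ -44.6 -201.3  364.1] toolx yaw 18.36 z [-0.001  0.    -1.   ] F clamp [-0.52  1.24 -0.42] open 85.6
grip [-45.4   3.5 220. ] 7.93092196047932
```

View pics/side7z.png

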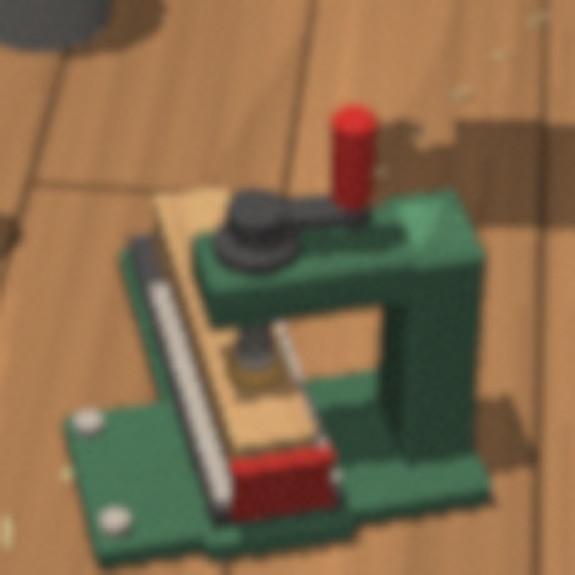

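View pics/top7.png

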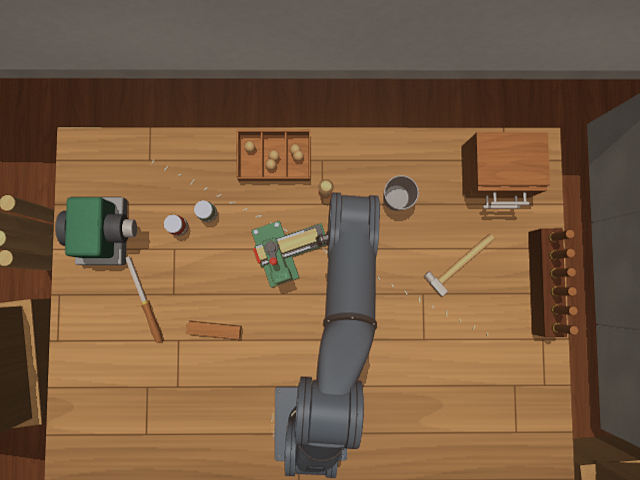

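The foot sits on the blank, the nose is against the stop, the crank stayed at about 7.95 rad, and the bystanders are where they were. I'll hand it in.

```bash
python3 -c "
from cell import r
print(r.finish_job())"
```

```text
the job is handed in; nothing more can be done
None
```

The blank is home against the red stop and the clamp is nipped snug on it. I handed the job in at about 15.5 s; the hand-in gives no verdict.

- **Blank:** I pushed it about 36 mm at 2–3 N. The hand then stalled and the push rose to about 8 N, well under the 40 N limit. Pictures taken after the push and again at the end show the nose against the stop.
- **Crank:** I wound it from about 1.65 to 7.96 rad. Free drag averaged about 8.8 N and began to rise near 7.45 rad. At the end it read 12.55 N, about 3.75 N over free drag and inside the 3–5 N snug range. That implies roughly 50–55 N under the foot; the foot force itself was not measured.
- **Release:** I eased the push off before opening the fingers. The crank stayed put: 7.96 rad by the arm and 7.93 rad by the camera. The hand ended clear of everything, with the force near zero.
- **Bystanders:** By eye, none had moved in the final top view.

**Disagreements:**
- Single drag readings scattered by about ±0.7 N, so the contact angle is known only to about ±0.05 rad.
- My first camera estimate of the screw axis was 1.3 mm off. I corrected it with a circle fitted to the arm's path while winding.

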